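# Check a warm pot with the contact thermometer

### The job

Do the temperature check on the pot with the red spot on its lid: take the orange thermometer out of its white holder and hold it upright with its tip still, 2 to 5 cm over the red spot, for at least a second. Then press the sprung tip onto the red spot until it is about halfway in (6 of its 12 mm, never fully in) and finish like that, still upright, gripping the thermometer and holding it pressed and still; touch no other pot with it and leave the rest of the table undisturbed.

Things in the scene. Friction and masses are not known exactly. Their poses are not given: they have to be found in the camera images.
- thermometer: Loose orange thermometer, 120 to 230 g, upright in the holder: square handle 30 x 30 mm, 80 mm tall, display on its -x face; below it a round black nose 20 mm across, 40 mm long, then a steel plunger. Origin: centre of the handle's lower face (the shoulder resting on the holder's top); z up along the handle, x and y square to its faces. Grip either pair of faces, 20 to 25 mm below the top.
- probe_tip (a point): Centre of the flat lower end of the plunger, 12 mm across; moves with the plunger, which sticks 15 mm out of the nose when free (tip 55 mm below the thermometer's origin).
- plunger (a joint): How far the plunger is pushed into the nose, m: 0 fully out (free), 0.012 fully in. Spring: about 1 N to start it, then 1 N per mm (about 7 N at 6 mm).
- holder: White holder block 90 x 90 mm, 70 mm tall, fixed, origin under its centre, with a round 26 mm through hole in the middle in which the thermometer's nose stands; lift the thermometer at least 60 mm straight up to clear it.
- pot_red_spot (a point): Centre of the red spot (a disc 40 mm across) on top of the flat lid of a fixed steel pot 126 mm across; the spot is 95 mm above the table. A small black lid handle, reaching 21 mm above the spot, stands on the lid 46 mm from the centre towards the pot's own +x. x, y, z are the pot's own axes.
- pot_blue_spot (a point): Blue spot of a second pot, otherwise the same; leave alone.
- pot_green_spot (a point): Green spot of a third pot, otherwise the same; leave alone.
- bowl_a: White plastic bowl 124 mm across, 58 mm tall, loose; origin under its centre; leave alone.
- bowl_b: White plastic bowl 124 mm across, 58 mm tall, loose; origin under its centre; leave alone.
- steel_cup: Steel cup 72 mm across, 85 mm tall, loose; origin under its centre; leave alone.
- spice_jar: Spice jar 52 mm across, 90 mm tall, white cap, loose; origin under its centre; leave alone.
- spoon: Steel spoon 190 mm long lying flat; origin near its middle; leave alone.
- sauce: Sauce bottle 60 mm across, 160 mm tall, loose; origin under its centre; leave alone.
- mug: Blue mug with a handle, 80 mm across, 90 mm tall, loose; origin under its centre; leave alone.
- pot_red: The fixed pot with the red spot, 126 mm across (164 mm over its side ears), lid top 94 mm high; origin under its centre.
- pot_blue: The fixed pot with the blue spot, 126 mm across (164 mm over its side ears), lid top 94 mm high; origin under its centre.
- pot_green: The fixed pot with the green spot, 126 mm across (164 mm over its side ears), lid top 94 mm high; origin under its centre.
There are look-alikes about, which are no part of the job. Leave any purple look-alike of the pot_red alone.

How it is judged (in metres and radians):
On the way, in this order (a step that is already met when the one before it is completed fails the run):
1. the thermometer is gripped and lifted out of the holder (z of probe_tip in the frame of holder above 0.075 m and contact force between thermometer and the fingers above 2 N and contact force between thermometer and holder below 0.1 N), for 0.1 s.
2. its free tip is held still and upright 2 to 5 cm over the red spot (12 to 65 mm counts, within 20 mm sideways) for a second (horizontal distance between probe_tip and pot_red_spot below 0.02 m and z of probe_tip in the frame of pot_red_spot between 0.012 and 0.065 m and angle between thermometer's own z axis and vertical below 0.2 rad and value of joint plunger below 0.0015 m and linear speed of thermometer below 0.03 m/s and angular speed of thermometer below 0.3 rad/s and contact force between thermometer and the fingers above 2 N), for 1 s.
At the end, for the whole second after the job is handed in: The gripper still holds the thermometer upright (within 0.2 rad) and still, its tip on the red spot (centre within 16 mm) with the plunger pushed in 3.5 to 8.5 mm, through the last second (value of joint plunger between 0.0035 and 0.0085 m and horizontal distance between probe_tip and pot_red_spot below 0.016 m and z of probe_tip in the frame of pot_red_spot between -0.004 and 0.004 m and angle between thermometer's own z axis and vertical below 0.2 rad and linear speed of thermometer below 0.02 m/s and angular speed of thermometer below 0.2 rad/s and contact force between thermometer and the fingers above 2 N and contact force between thermometer and pot_red between 2 and 20 N and contact force between thermometer and holder below 0.1 N); the arm keeps its last pose, push and grip.
It fails at once if the plunger is pushed fully in (beyond 11.3 mm) (value of joint plunger above 0.0113 m).
It fails at once if the thermometer touches another pot (contact force between thermometer and pot_blue above 0.5 N or contact force between thermometer and pot_green above 0.5 N).
It fails at once if something else on the table is shifted by more than 2 cm (distance of any of bowl_a, bowl_b, steel_cup, spice_jar, spoon, sauce, mug from where it was at the start of the episode above 0.02 m).
It also fails if it takes over 45 s, if anything falls off the work surface, if the arm or the gripper's body presses on something with over 40 N, if the wrist force passes 120 N, or if a joint passes its speed limit or range.

### The arm

A 7-joint arm with a two-finger parallel gripper is mounted at the origin on the work surface. World frame = base frame: x ahead of the robot, y to its left, z up, the work surface at z = 0. Lengths are in m, angles in degrees, forces in N, time in s.
With the tool pointing down it reaches from about 0.425 to 0.875 m from the base axis. Payload 4.7 kg.
Tool frame: the origin (TCP) lies at the very end of the fingers, on their centre line; the grasp point (between the pads) lies 19 mm behind it; z points along the fingers, y is the line along which they close (so a half turn about z gives the same grasp; the last joint's range is limited). The gripper opens to 87 mm and grips with 3 to 60 N. Pads are 19 mm wide; open, the fingers measure 117 mm over their backs; the gripper's body (75 mm by 190 mm) begins 51 mm behind the grasp point.
Start: joints at [-62.676, 18.392, -4.016, 83.108, 1.295, 78.541, -3.26], TCP at [0.29, 0.582, 0.223] pointing down, gripper open.
Joint ranges: [-163.93, 163.93], [-17.29, 119.83], [-79.2, 71.16], [3.27, 140.29], [-89.18, 269.18], [5.43, 117.66], [-154.24, 154.24]. Speed limits (degrees/s): [147.25, 147.25, 180, 180, 180, 180, 180].

### API

Orientations are given as [roll, pitch, yaw] about the fixed x, y, z axes, in that order (R = Rz(yaw) Ry(pitch) Rx(roll)).
In Python, from cell import telemetry, cams, env gives the robot as it stands.
- The arm moves only by the tool arm_command, never from a script. Its argument "series" is text: rows parted by semicolons, each of 5 numbers parted by spaces: the shift along the tool's x, y, z in mm, then the turn about the tool's z in rad, then the closure in counts, from 0 (fully open) to 255 (shut). A call has 1 to 20 rows; each row shifts and turns the commanded pose from where the row before left it, along the tool's axes as they then stand; what a row does not reach is not made up. A row lasts 1/12 s, in which the tool goes at most 41.7 mm and 7.16 degrees, less where a joint would pass 70% of its speed; a pose out of reach is approached as far as the arm can. A call is refused whole if a number of a shift passes 41.7 or a number of a turn 0.125, either way. A call with a gripper value outside its range is refused whole. The fingers move at their own pace and stop on an object; "squeeze" is the grip in N (left out, the last holds). Time passes only in rows, so rows that do not move let the fingers close. It gives the time, the measured TCP pose, the force, the opening and the grip force at its end, in the units of the state.
- telemetry.get_obs(): the state, without advancing time (a new reading comes with each control period).
- cams.read_camera(name): name is "scene" or "top"; returns the picture (480x640x3 uint8, blue, green, red); there is no depth.
- cams.calibration(name): a dict with "K" (3x3 intrinsics, pixels), "origin" and "rotation" of the camera in the world. Camera axes: x right, y down, z forward; pixel columns grow to the right and rows downward; lengths in m; the calibration is good to about 2 mm. A picture is of the moment at which its call begins. calibration takes no time and is no camera call.
- env.sign_off(): hands the job in; it is judged then, once.
The state is a dict: "time_s": time; "qpos": joint angles; "joint_velocities": joint speeds; "effort": joint torques, N m; "tool_pos": TCP position; "tool_rot": TCP orientation; "force": force on the tool from outside, world axes, zero at the start; "wrist_torque": the same for the moment, N m; "grip_width": finger opening in m; "grasp_force": force on a finger pad.
Only numpy, scipy, OpenCV 4.12 (cv2) and the standard library are available. Lean on these libraries where they do the work, as an engineer would, in place of code of your own. Each camera call takes 0.05 s, during which the arm holds its last target. There are 200 camera calls.

## Working session

There is one attempt and no reset: what is moved stays moved. The work goes in short steps, Python scripts to look and compute and a tool call to move; the robot and the scene stay as the last step left them, time stands still between calls to the robot, and variables do not carry over. Pictures are saved under pics/ and viewed, at most 10 in all, crops included, and the job is handed in when it is done.

Besides the shell and the picture viewer there is one more tool, called after "Emit:" by a JSON object that holds its "fn" and its "kwargs", one argument or row to a line. arm_command: Moves the arm, as the interface text tells. Its arguments: {"type":"object","properties":{"series":{"type":"string"},"squeeze":{"type":"number"}},"required":["series"]}

```bash
mkdir -p pics
python3 - <<'E'
from cell import telemetry, cams, env
import cv2
for n in("scene","top"):
    im=cams.read_camera(n); cv2.imwrite(f"pics/{n}0.png",im)
    c=cams.calibration(n); print(n,c)
print(telemetry.get_obs())
E
```

```text
scene {'K': array([[511.90679063,   0.        , 322.97466658],
       [  0.        , 511.90679063, 229.51744232],
       [  0.        ,   0.        ,   1.        ]]), 'origin': array([ 1.51860013, -0.11673787,  0.98946714]), 'rotation': array([-132.15874431,    0.6193973 ,   82.19100502])}
top {'K': array([[457.12161576,   0.        , 317.34528094],
       [  0.        , 457.12161576, 236.83663004],
       [  0.        ,   0.        ,   1.        ]]), 'origin': array([0.3210334 , 0.00432068, 1.12736374]), 'rotation': array([-168.95885968,    1.29774959,  -88.97118335])}
{'time_s': 0.1, 'qpos': array([-62.67711325,  18.43457211,  -4.01558849,  83.16744304,
         1.29672899,  78.54262293,  -3.25882532]), 'joint_velocities': array([ 0.05684704, -0.25787845,  0.03660652, -0.11322968,  0.00487542,
        0.03386282,  0.078127  ]), 'effort': array([-6.24492004e-04, -4.92576027e+01, -4.05736780e-01, -3.13398600e+01,
       -6.41200296e-02,  3.95586260e-02,  6.39076870e-05]), 'tool_pos': array([0.29001082, 0.58115496, 0.22157776]), 'tool_rot': array([-1.79900692e+02,  7.21190472e-03,  1.53488277e+02]), 'force': array([-0.5046836,  0.608407 , -0.2714769]), 'wrist_torque': array([ 0.02243751, -0.03331512, -0.03945723]), 'grasp_force': 0.0, 'grip_width': 0.08666116852023176}
```

View pics/scene0.png

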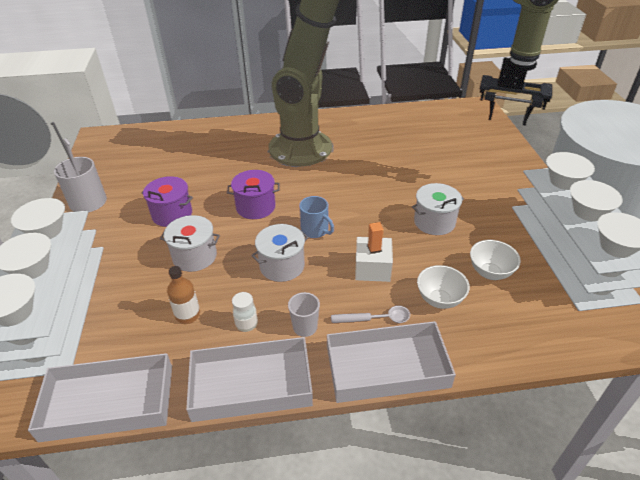

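View pics/top0.png

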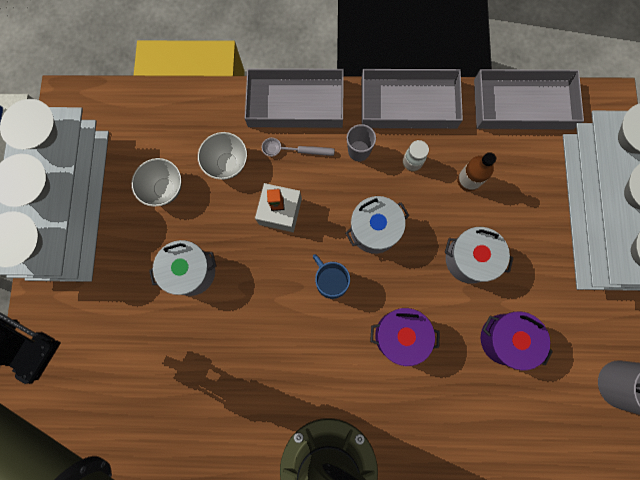

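The scene picture shows the steel pot with the red spot at (188,231) and the orange thermometer at (376,237). The top picture shows the same pot at (482,254), with its lid handle at about (489,234), and the thermometer in its holder at (276,200). The purple look-alikes are at (406,337) and (521,341).

```bash
cat > h.py <<'E'
import numpy as np, cv2
from scipy.spatial.transform import Rotation as R
from cell import telemetry, cams, env
def ray(n,u,v):
    c=cams.calibration(n); d=R.from_euler('xyz',c['rotation'],degrees=True).as_matrix()@np.linalg.inv(c['K'])@[u,v,1]
    return np.array(c['origin']),d
def cast(n,p,z):
    o,d=ray(n,*p); return (o+d*(z-o[2])/d[2])
def proj(n,P):
    c=cams.calibration(n); q=c['K']@(R.from_euler('xyz',c['rotation'],degrees=True).as_matrix().T@(np.array(P)-c['origin'])); return q[:2]/q[2]
def mask(im,lo,hi,box):
    m=cv2.inRange(cv2.cvtColor(im,cv2.COLOR_BGR2HSV),lo,hi); k=np.zeros_like(m); x0,y0,x1,y1=box; k[y0:y1,x0:x1]=m[y0:y1,x0:x1]; return k
def big(m):
    return max(cv2.findContours(m,cv2.RETR_EXTERNAL,cv2.CHAIN_APPROX_NONE)[0],key=cv2.contourArea)
def cen(c):
    m=cv2.moments(c); return m['m10']/m['m00'],m['m01']/m['m00']
E
python3 - <<'E'
from h import *
np.set_printoptions(precision=4,suppress=True)
T=cv2.imread('pics/top0.png');S=cv2.imread('pics/scene0.png')
for n,im,b in(('top',T,(465,238,500,272)),('scene',S,(172,220,205,242))):
    c=big(mask(im,(0,150,120),(8,255,255),b)); print('red',n,cen(c),cast(n,cen(c),.095),cv2.contourArea(c))
for n,im,b in(('top',T,(255,180,305,235)),('scene',S,(360,215,390,262))):
    c=big(mask(im,(5,180,60),(20,255,255),b)); r=cv2.approxPolyDP(c,2,True)[:,0]
    print('orange',n,cv2.contourArea(c),r.tolist()); print(np.array([cast(n,p,.15) for p in r])[:,:2])
c=big(mask(T,(0,0,170),(180,60,255),(245,175,310,240))); r=cv2.approxPolyDP(c,3,True)[:,0]
print('holder',r.tolist());print(np.array([cast('top',p,.07) for p in r])[:,:2])
for p in((489,234),):print('handle',cast('top',p,.115))
cv2.imwrite('pics/crop.png',np.hstack([cv2.resize(T[175:240,245:310],(390,390),interpolation=cv2.INTER_NEAREST),cv2.resize(S[215:280,345:410],(390,390),interpolation=cv2.INTER_NEAREST)]))
E
```

```text
red top (481.5859065716548, 253.2177355502771) [ 0.4893 -0.3417  0.095 ] 210.5
red scene (187.84886128364388, 230.19047619047618) [ 0.489  -0.3414  0.095 ] 80.5
orange top 163.0 [[278, 189], [267, 190], [269, 202], [280, 202], [277, 207], [272, 205], [272, 208], [282, 208]]
[[0.6188 0.1195]
 [0.6162 0.144 ]
 [0.5886 0.1385]
 [0.5889 0.1141]
 [0.5774 0.1203]
 [0.5818 0.1316]
 [0.575  0.1313]
 [0.5752 0.1092]]Traceback (most recent call last):
  File "<stdin>", line 7, in <module>
  File "h.py", line 14, in big
    return max(cv2.findContours(m,cv2.RETR_EXTERNAL,cv2.CHAIN_APPROX_NONE)[0],key=cv2.contourArea)
ValueError: max() iterable argument is empty
```

Run:
```python
from h import *
np.set_printoptions(precision=4,suppress=True)
T=cv2.imread('pics/top0.png');S=cv2.imread('pics/scene0.png')
c=big(mask(S,(3,150,60),(20,255,255),(345,215,410,280))); r=cv2.approxPolyDP(c,1.5,True)[:,0]
print('orange',cv2.contourArea(c),r.tolist()); print(np.array([cast('scene',p,.15) for p in r])[:,:2])
m=cv2.morphologyEx(mask(T,(0,0,150),(180,60,255),(245,175,310,240)),cv2.MORPH_OPEN,np.ones((2,2)))
r=cv2.approxPolyDP(cv2.convexHull(big(m)),3,True)[:,0]
print('holder',r.tolist());print(np.array([cast('top',p,.07) for p in r])[:,:2])
print('handle',cast('top',(489,234),.115))
cv2.imwrite('pics/crop.png',np.hstack([cv2.resize(T[175:240,245:310],(390,390),interpolation=cv2.INTER_NEAREST),cv2.resize(S[215:280,345:410],(390,390),interpolation=cv2.INTER_NEAREST)]))
```

```text
orange 310.0 [[379, 222], [369, 225], [370, 240], [368, 245], [371, 251], [380, 250], [382, 228]]
[[0.5918 0.1414]
 [0.5991 0.1147]
 [0.6523 0.1062]
 [0.6684 0.098 ]
 [0.6892 0.1009]
 [0.6891 0.1223]
 [0.6146 0.1439]]
holder [[265, 185], [300, 191], [292, 226], [256, 218]]
[[0.6529 0.1608]
 [0.6387 0.0757]
 [0.5523 0.0926]
 [0.5707 0.1791]]
handle [ 0.5299 -0.3537  0.115 ]
```

View pics/crop.png

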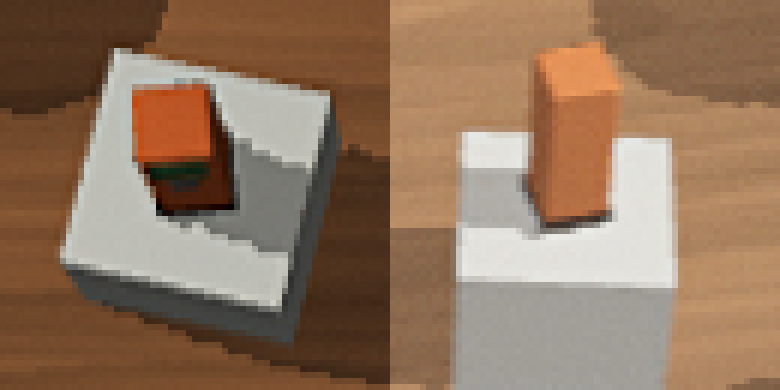

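The crops show the thermometer's top face at about (274,196) in the top view, turned about +9° in the world. It is centred on the holder near (0.603, 0.128).

Next I turn the tool from yaw 153.5 to 99.

Emit:
{"fn": "arm_command", "kwargs": {
  "series": "0 0 0 0.119 0;0 0 0 0.119 0;0 0 0 0.119 0;0 0 0 0.119 0;0 0 0 0.119 0;0 0 0 0.119 0;0 0 0 0.119 0;0 0 0 0.119 0;0 0 0 0 0;0 0 0 0 0",
  "squeeze": 25
}}

```text
time_s: 0.93
tool_pos: [0.29, 0.5814, 0.2221]
tool_rot: [-180.0, 0.0, 99.1]
force: [0.6, 0.1, 0.2]
grip_width: 0.0872
grasp_force: 0.0
```

Emit:
{"fn": "arm_command", "kwargs": {
  "series": "-10 5 0 0 0;-20 10 0 0 0;-30 14 0 0 0;-30 14 0 0 0;-30 14 0 0 0;-30 14 0 0 0;-30 14 0 0 0;-30 14 0 0 0;-30 14 0 0 0;-30 14 0 0 0;-30 14 0 0 0;-30 14 0 0 0;-30 14 0 0 0;-30 14 0 0 0;-30 14 0 0 0;-30 14 0 0 0;-30 14 0 0 0;-20 10 0 0 0;-10 5 0 0 0;0 0 0 0 0"
}}

```text
time_s: 2.6
tool_pos: [0.6075, 0.111, 0.2225]
tool_rot: [180.0, 0.1, 98.7]
force: [0.2, -0.2, 0.1]
grip_width: 0.0869
grasp_force: 0.0
```

Emit:
{"fn": "arm_command", "kwargs": {
  "series": "10 -1 0 0 0;7 -1 0 0 0;0 0 5 0 0;0 0 10 0 0;0 0 15 0 0;0 0 15 0 0;0 0 15 0 0;0 0 15 0 0;0 0 15 0 0;0 0 12 0 0;0 0 8 0 0;0 0 4 0 0;0 0 0 0 0;0 0 0 0 0"
}}

```text
time_s: 3.77
tool_pos: [0.6022, 0.1318, 0.1089]
tool_rot: [180.0, -0.0, 98.9]
force: [0.6, 0.7, -0.5]
grip_width: 0.0874
grasp_force: 0.0
```

Run:
```python
from h import *
T=cams.read_camera('top');S=cams.read_camera('scene');o=telemetry.get_obs();print(o['tool_pos'],o['force'])
cv2.imwrite('pics/crop2.png',np.hstack([cv2.resize(T[160:260,220:320],(400,400),interpolation=2),cv2.resize(S[195:295,325:425],(400,400),interpolation=2)]))
```

```text
[0.60264311 0.13173036 0.10956598] [-0.10193931  0.22949076 -0.13504168]
```

View pics/crop2.png

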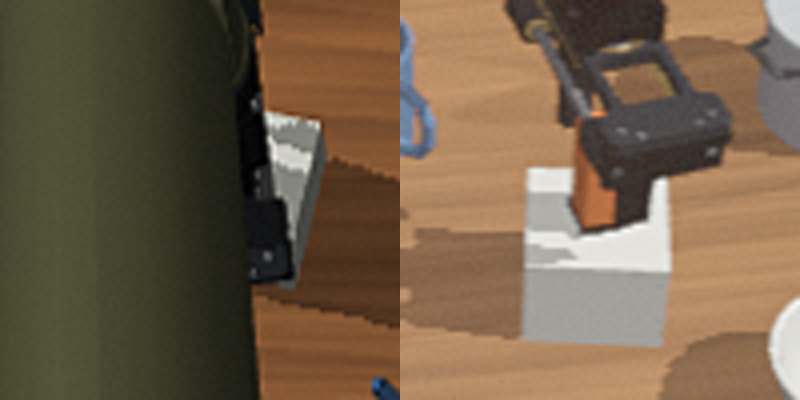

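The scene view shows the fingers around the handle, with the front finger a few mm too far to +y. I shift it, then close.

Emit:
{"fn": "arm_command", "kwargs": {
  "series": "-2 0 0 0 0;-2 0 0 0 0;0 0 0 0 0;0 0 0 0 100;0 0 0 0 150;0 0 0 0 200;0 0 0 0 255;0 0 0 0 255;0 0 0 0 255;0 0 0 0 255;0 0 0 0 255;0 0 0 0 255;0 0 0 0 255;0 0 0 0 255;0 0 0 0 255",
  "squeeze": 25
}}

```text
time_s: 5.12
tool_pos: [0.6031, 0.1278, 0.1089]
tool_rot: [179.9, -0.0, 98.9]
force: [1.6, -0.1, -0.1]
grip_width: 0.03
grasp_force: 24.8
```

Emit:
{"fn": "arm_command", "kwargs": {
  "series": "0 0 -3 0 255;0 0 -6 0 255;0 0 -10 0 255;0 0 -12 0 255;0 0 -12 0 255;0 0 -12 0 255;0 0 -12 0 255;0 0 -12 0 255;0 0 -12 0 255;0 0 -12 0 255;0 0 -12 0 255;0 0 -12 0 255;0 0 -10 0 255;0 0 -6 0 255;0 0 -2 0 255;0 0 0 0 255;0 0 0 0 255;0 0 0 0 255"
}}

```text
time_s: 6.62
tool_pos: [0.6021, 0.1276, 0.2527]
tool_rot: [-179.9, 0.0, 98.9]
force: [0.4, -0.4, -3.7]
grip_width: 0.0299
grasp_force: 24.8
```

Run:
```python
from h import *
np.set_printoptions(precision=4,suppress=True)
o=telemetry.get_obs();p=o['tool_pos'];M=R.from_euler('xyz',o['tool_rot'],degrees=True).as_matrix()
print(p,o['grasp_force'],(M.T@(np.array([.489,-.3415,p[2]])-p))*1000)
```

```text
[0.6021 0.1276 0.2527] 24.75702573079616 [-445.7979 -184.6283    0.3886]
```

Emit:
{"fn": "arm_command", "kwargs": {
  "series": "-6 -3 0 0 255;-14 -6 0 0 255;-22 -9 0 0 255;-26 -11 0 0 255;-26 -11 0 0 255;-26 -11 0 0 255;-26 -11 0 0 255;-26 -11 0 0 255;-26 -11 0 0 255;-26 -11 0 0 255;-26 -11 0 0 255;-26 -11 0 0 255;-26 -11 0 0 255;-26 -11 0 0 255;-26 -11 0 0 255;-26 -11 0 0 255;-26 -10 0 0 255;-22 -8 0 0 255;-14 -5 0 0 255;-4 -2 0 0 255"
}}

```text
time_s: 8.28
tool_pos: [0.4847, -0.3465, 0.2536]
tool_rot: [-179.9, 0.1, 98.6]
force: [-1.2, 0.6, -2.3]
grip_width: 0.0295
grasp_force: 24.8
```

Emit:
{"fn": "arm_command", "kwargs": {
  "series": "0 0 0 0 255;0 0 0 0 255;0 0 0 0 255;0 0 0 0 255"
}}

```text
time_s: 8.62
tool_pos: [0.4888, -0.3402, 0.2535]
tool_rot: [180.0, -0.1, 99.1]
force: [0.8, -1.0, -2.0]
grip_width: 0.0304
grasp_force: 24.8
```

Run:
```python
from h import *
np.set_printoptions(precision=4,suppress=True)
S=cams.read_camera('scene');T=cams.read_camera('top')
o=telemetry.get_obs();p=o['tool_pos'];M=R.from_euler('xyz',o['tool_rot'],degrees=True).as_matrix()
print(p,o['grasp_force'],(M.T@(np.array([.489,-.3415,p[2]])-p))*1000)
tip=p-[0,0,.0935]
print('tip px',proj('scene',tip),'spot',proj('scene',[.489,-.3415,.095]))
cv2.imwrite('pics/c3.png',np.hstack([cv2.resize(S[150:270,130:250],(400,400),interpolation=2),cv2.resize(T[190:310,420:540],(400,400),interpolation=2)]))
```

```text
[ 0.4887 -0.3406  0.2536] 24.756925818510354 [-0.9032  0.1277 -0.0004]
tip px [183.3228 211.0163] spot [187.8108 230.1977]
```

View pics/c3.png

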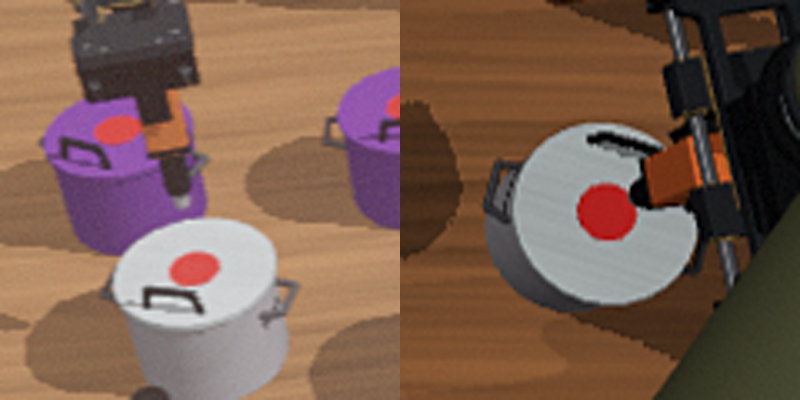

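The scene view shows the tip at about (185,211) against a predicted (183,211), above the red spot at (188,230). I go down to hover about 3.5 cm over the spot, then check the lean and offset.

Emit:
{"fn": "arm_command", "kwargs": {
  "series": "-1 0 3 0 255;0 0 6 0 255;0 0 6 0 255;0 0 6 0 255;0 0 6 0 255;0 0 3 0 255;0 0 0 0 255;0 0 0 0 255;0 0 0 0 255;0 0 0 0 255;0 0 0 0 255;0 0 0 0 255;0 0 0 0 255;0 0 0 0 255"
}}

```text
time_s: 9.88
tool_pos: [0.4883, -0.3428, 0.2236]
tool_rot: [180.0, 0.0, 98.9]
force: [-0.4, -0.2, -2.3]
grip_width: 0.0301
grasp_force: 24.8
```

Emit:
{"fn": "arm_command", "kwargs": {
  "series": "0 0 0 0 255;0 0 0 0 255;0 0 0 0 255;0 0 0 0 255;0 0 0 0 255;0 0 0 0 255;0 0 0 0 255;0 0 0 0 255;0 0 0 0 255;0 0 0 0 255;0 0 0 0 255;0 0 0 0 255;0 0 0 0 255"
}}

```text
time_s: 10.97
tool_pos: [0.4883, -0.3428, 0.2236]
tool_rot: [180.0, 0.0, 98.9]
force: [0.0, 0.8, -3.2]
grip_width: 0.0299
grasp_force: 24.8
```

Run:
```python
from h import *
np.set_printoptions(precision=4,suppress=True)
S=cams.read_camera('scene');T=cams.read_camera('top')
o=telemetry.get_obs();p=o['tool_pos'];print(p,o['tool_rot'],o['force'])
for n in('scene','top'):
    print(n,'tip',proj(n,p-[0,0,.0935]),'shoulder',proj(n,p-[0,0,.0385]),'spot',proj(n,[.489,-.3415,.095]))
cv2.imwrite('pics/c4.png',np.hstack([cv2.resize(S[180:245,155:220],(390,390),interpolation=0),cv2.resize(T[215:280,460:525],(390,390),interpolation=0)]))
```

```text
[ 0.4883 -0.3428  0.2236] [179.9956  -0.0009  98.9385] [ 0.6843 -0.3419 -2.7931]
scene tip [184.7272 219.945 ] shoulder [180.4907 203.3182] spot [187.8108 230.1977]
top tip [487.3925 251.1805] shoulder [496.4754 246.9178] spot [481.4833 253.3407]
```

View pics/c4.png

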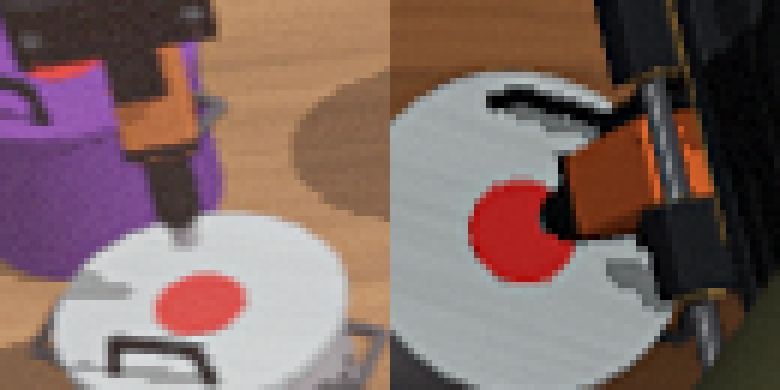

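The tip is at about (186,220) in the scene view, within 2–3 mm of the spot's axis and upright. The hover is done, so I go down and press.

Emit:
{"fn": "arm_command", "kwargs": {
  "series": "-1 0 3 0 255;-1 0 5 0 255;0 0 5 0 255;0 0 5 0 255;0 0 5 0 255;0 0 4 0 255;0 0 3 0 255;0 0 2 0 255;0 0 1 0 255;0 0 0 0 255;0 0 0 0 255;0 0 0 0 255;0 0 0 0 255"
}}

```text
time_s: 12.15
tool_pos: [0.4887, -0.3449, 0.1908]
tool_rot: [180.0, 0.0, 98.9]
force: [-0.0, -1.2, -2.4]
grip_width: 0.0298
grasp_force: 24.8
```

Emit:
{"fn": "arm_command", "kwargs": {
  "series": "0 0 1 0 255;0 0 1 0 255;0 0 1 0 255;0 0 1 0 255;0 0 0.5 0 255;0 0 0 0 255;0 0 0 0 255;0 0 0 0 255;0 0 0 0 255;0 0 0 0 255;0 0 0 0 255"
}}

```text
time_s: 13.07
tool_pos: [0.4888, -0.3449, 0.1862]
tool_rot: [180.0, 0.0, 98.9]
force: [0.5, -0.0, 1.4]
grip_width: 0.0299
grasp_force: 24.8
```

Emit:
{"fn": "arm_command", "kwargs": {
  "series": "0 0 1 0 255;0 0 1 0 255;0 0 1 0 255;0 0 0.3 0 255;0 0 0 0 255;0 0 0 0 255;0 0 0 0 255;0 0 0 0 255;0 0 0 0 255;0 0 0 0 255;0 0 0 0 255;0 0 0 0 255"
}}

```text
time_s: 14.07
tool_pos: [0.4887, -0.3449, 0.1828]
tool_rot: [180.0, 0.0, 98.9]
force: [0.5, -0.5, 4.1]
grip_width: 0.03
grasp_force: 24.8
```

Run:
```python
from h import *
S=cams.read_camera('scene');f=[]
for _ in range(8): T=cams.read_camera('top');o=telemetry.get_obs();f.append(o['force'])
print(np.mean(f,0),o['tool_pos'],o['grasp_force'])
cv2.imwrite('pics/c5.png',np.hstack([cv2.resize(S[180:245,155:220],(390,390),interpolation=0),cv2.resize(T[215:280,460:525],(390,390),interpolation=0)]))
```

```text
[ 0.55958819 -0.63107054  5.07356294] [ 0.48867809 -0.34482775  0.1827875 ] 24.75861263461411
```

View pics/c5.png

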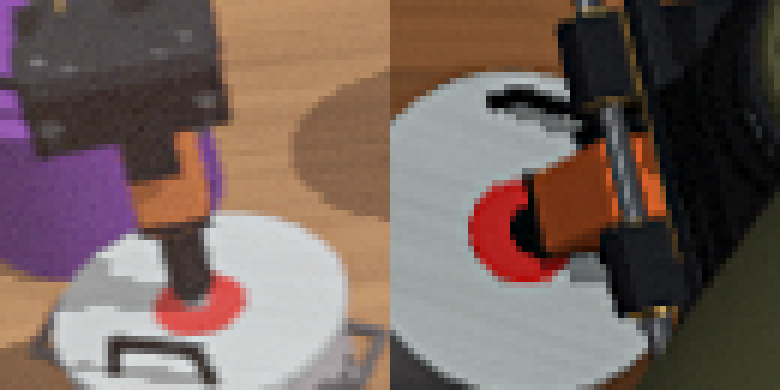

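The tip sits at the centre of the red spot (scene crop 197,302 against spot 200,303) and upright. The contact force is about 7.5 N, so the plunger is about 6 mm in. I hand in now.

```bash
python3 -c "
from cell import env
print(env.sign_off())"
```

```text
the job is handed in; nothing more can be done
None
```

Handed in at about 14.5 s: the thermometer is gripped upright and still, its tip within about 3 mm of the red spot's centre, plunger about 6 mm in (about 7.5 N), after a 2 s hover 3.5 cm above; the hand-in returned no verdict, and I did not re-measure the other objects.

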